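Lock a drill chuck's arbor in its taper bore

TASK

The drill chuck stands nose down in its wooden stand, taper bore up. Take the arbor from the tool block, set its short taper lightly into the bore by feel (a few newtons, no forcing by hand) and let go, then tap its tail with the end of the brass knock bar until it is locked: taps of about 20 to 25 N, at least two and lifting the bar clear between them, until a tap hardly sinks it any more; never strike it with more than 35 N. Stand the bar upright on the bench again and leave the glass slide, the hex keys and the pick holder where they are.

Things in the scene. Friction and masses are not known exactly. Their poses are not given: they have to be found in the camera images.
- bore_mouth (a point): Centre of the taper bore's mouth, in the flat upper face of the chuck, 86 mm above the bench; z up. The bore is 36 mm deep, about 19 mm wide at the mouth (the arbor's tip is 12.4 mm, so about 3 mm of play to enter), and narrows by 0.16 mm per mm of depth, as the arbor's short taper does.
- chuck: Steel drill chuck, 47 mm across (upper body 43 mm), nose down in a 130 x 100 x 22 mm wooden stand screwed to the bench: it cannot move. Origin: bench level, on the bore's axis. Upper face 86 mm above it.
- arbor: Steel arbor 118 mm long, 0.2 kg, z up its axis, origin at its lower end. Short taper 12.4 mm wide at the chamfered tip, 15 mm at 2 mm up, 19.8 mm at 30 mm up; collar 28 mm wide at 32 to 38 mm; long shank 18 to 15 mm wide at 42 to 106 mm (grip it there, about 80 mm up); flat tang 13 x 7 mm to 118 mm. It stands in the block with its origin 8 mm above the bench.
- arbor_collar (a point): Centre of the underside of the collar, 32 mm up the arbor. Its height above the bore mouth is the gap. Bores are ground differently: at first touch the gap is anything from 5 to 12 mm and cannot be seen beforehand. From there each mm deeper takes some 10 to 20 N more; firm taps lock it 1.5 to 2.5 mm below first touch, the collar still clear of the chuck. It stays where driven.
- arbor_tail (a point): Top of the arbor's tang, the end to be tapped, 118 mm up the arbor. The first 20 N tap sinks it about 1 mm below where it was set with 3 N by hand, later ones 0.1 to 0.2 mm; locked, the bore grips the taper with over 23 N in all. Tap slowly, about 12 mm/s, and stop on the force: it rises steeply.
- bar: Brass knock bar, a plain round bar 28 mm across and 110 mm tall, about 0.57 kg, standing on end alone on the bench. Origin at the centre of its underside, the face to tap with; z up its axis. Grip it about 80 mm up. To its -y side the pedal case, 85 mm tall with its lid up to 0.34 m, is fixed at least 75 mm away.
- block: Wooden tool block 70 (x) x 150 (y) x 40 mm, fixed. The arbor hangs in its 23 mm hole at x 0, y -35 mm by its collar, tip 8 mm above the bench. Six drills stand at y 22 to 58 mm, up to 30 mm proud of it. Origin: centre of its underside.
- slide: Glass guitar slide, a clear tube 29 mm across and 65 mm tall, standing on end. Leave alone. Origin at its underside.
- hexkeys: Folding hex key set, red handles with steel keys, 105 x 32 x 22 mm, lying flat. Leave alone. Origin at its underside.
- picks: Black plastic pick holder, 52 x 40 x 16 mm, lying flat. Leave alone. Origin at its underside.
Things that resemble listed ones, but are neither listed nor needed, are in the scene too. What is shaped like the arbor but purple is not meant.

How it is judged:
On the way, in this order (a step that is already met when the one before it is completed fails the run):
1. the arbor stands in the chuck's bore, set in lightly by hand (gripped with under 20 N) and let go (z of arbor_collar in the frame of bore_mouth below 0.014 m and horizontal distance between arbor_collar and bore_mouth below 0.003 m and angle between arbor's own z axis and vertical below 0.08 rad and contact force between the fingers and arbor below 0.1 N and contact force between arbor and anything else below 20 N), for 0.2 s.
2. a first tap on its tail with the bar (over 8 N) (contact force between bar and arbor above 8 N and contact force between the fingers and arbor below 0.1 N).
3. the bar lifted clear of the tail (contact force between bar and arbor below 0.1 N and distance between bar and arbor_tail above 0.006 m).
4. another tap (over 8 N) (contact force between bar and arbor above 8 N).
At the end, for the whole second after the job is handed in: Arbor locked: the bore grips it with over 23 N in all and the bar is off it, collar gap below 11.5 mm, collar within 3 mm of the bore's axis, tilt below 0.06 rad, at rest. Bar upright (tilt below 0.06 rad) on the bench itself, over 60 mm from the chuck's axis, at rest, let go (z of arbor_collar in the frame of bore_mouth below 0.0115 m and contact force between arbor and anything else above 23 N and horizontal distance between arbor_collar and bore_mouth below 0.003 m and angle between each of arbor, bar's own z axis and vertical below 0.06 rad and linear speed of each of arbor, bar below 0.01 m/s and height (world z) of bar below 0.004 m and horizontal distance between bar and chuck above 0.06 m and contact force between bar and arbor below 0.1 N); the robot touches nothing.
It fails at once if the bar strikes or presses the arbor with more than 35 N (contact force between bar and arbor above 35 N).
It fails at once if the glass slide is moved over 15 mm or tipped (distance of slide from where it was at the start of the episode above 0.015 m or angle between slide's own z axis and vertical above 0.3 rad).
It fails at once if the hex keys are moved over 15 mm (distance of hexkeys from where it was at the start of the episode above 0.015 m).
It fails at once if the pick holder is moved over 15 mm (distance of picks from where it was at the start of the episode above 0.015 m).
It also fails if it takes over 61 s, if anything falls off the work surface, if the arm or the gripper's body presses on something with over 40 N, if the wrist force passes 120 N, or if a joint passes its speed limit or range.

ROBOT

A 6-joint arm with a two-finger parallel gripper is mounted at the origin on the work surface. World frame = base frame: x ahead of the robot, y to its left, z up, the work surface at z = 0. Lengths are in m, angles in rad, forces in N, time in s.
With the tool pointing down it reaches from about 0.35 to 0.975 m from the base axis. Payload 4.9 kg.
Tool frame: the origin (TCP) lies on the centre line of the jaws, within the pads' length; the fingertips stand manip.tip_reach ahead of it and the grasp point (between the pads) is the TCP (manip.tip_reach is the distance from the TCP to the fingertips, in m); z points along the fingers, y is the line along which they close (so a half turn about z gives the same grasp; the last joint's range is limited). The gripper opens to 85 mm and grips with 20 to 120 N. Pads are 22 mm wide; open, the fingers measure 114 mm over their backs; the gripper's body (76 mm by 85 mm) begins 54 mm behind the grasp point. The pads swing forward as they close: fully open they stand 13 mm farther back than shut.
Start: joints at [1.082, 0.053, 1.613, -0, 1.476, -0.119], TCP at [0.226, 0.583, 0.25] pointing down, gripper open.
Joint ranges: [-3.01, 3.01], [-1.01, 2.22], [0.06, 2.58], [-1.02, 4.17], [0.09, 2.62], [-3.14, 3.14]. Speed limits (rad/s): [2.57, 2.57, 3.14, 3.14, 3.14, 3.14].

INTERFACE

Orientations are given as a unit quaternion [w, x, y, z].
In Python, from plant import manip gives the robot as it stands. The module is installed in compiled form; this text tells all that it offers.
- The arm moves only by the tool move_arm, never from a script. Its argument "rows" is a list of rows, each a list of 7 numbers: the shift along the tool's x, y, z in cm, then the turn, a rotation vector about the tool's x, y, z in degrees, then the opening, from -1 (shut) to 1 (fully open). In form: [[tx, ty, tz, ax, ay, az, jaw], ...]. A call has 1 to 20 rows; each row shifts and turns the commanded pose from where the row before left it, along the tool's axes as they then stand; what a row does not reach is not made up. A row lasts 1/12 s, in which the tool goes at most 41.7 mm and 7.16 degrees, less where a joint would pass 70% of its speed; a pose out of reach is approached as far as the arm can. A call is refused whole if a number of a shift passes 4.17 or a number of a turn 7.16, either way. A call with a gripper value outside its range is refused whole. The fingers move at their own pace and stop on an object; the grip force is fixed at half the most. Time passes only in rows, so rows that do not move let the fingers close. It gives the time, the measured TCP pose, the force, the opening and the grip force at its end, in the units of the state.
- manip.state(): the state, without advancing time (a new reading comes with each control period).
- manip.grab_frame(name): name is "side" or "top"; returns a dict with "img" (400x640x3 uint8, blue, green, red), "mtx" (3x3 intrinsics, pixels), "R" (3x3) and "t" (3): a world point X has camera coordinates R X + t. Camera axes: x right, y down, z forward; pixel columns grow to the right and rows downward; lengths in m; the calibration is good to about 2 mm. A picture is of the moment at which its call begins. There is no depth.
- manip.job_done(): hands the job in; it is judged then, once.
The state is a dict: "time": time; "joint_pos": joint angles; "joint_vel": joint speeds; "joint_efforts": joint torques, N m; "tool_pos": TCP position; "tool_rot": TCP orientation; "contact_force": force on the tool from outside, world axes, zero at the start; "ft_torque": the same for the moment, N m; "gripper_width": opening from 0.0 (shut) to 1.0 (fully open); "grasp_force": force on a finger pad.
Only numpy, scipy, OpenCV 4.12 (cv2) and the standard library are available. Lean on these libraries where they do the work, as an engineer would, in place of code of your own. Each camera call takes 0.05 s, during which the arm holds its last target. There are 200 camera calls.

## Working session

There is one attempt and no reset: what is moved stays moved. The work goes in short steps, Python scripts to look and compute and a tool call to move; the robot and the scene stay as the last step left them, time stands still between calls to the robot, and variables do not carry over. Pictures are saved under pics/ and viewed, at most 10 in all, crops included, and the job is handed in when it is done.

Besides the shell and the picture viewer there is one more tool, called after "Emit:" as name(argument=value, ...), one argument or row to a line, values as JSON. move_arm: Moves the arm, as the interface text tells. Its arguments: {"type":"object","properties":{"rows":{"type":"array","items":{"type":"array","items":{"type":"number"}}}},"required":["rows"]}

```bash
mkdir -p pics
python3 - <<'E'
from plant import manip
import cv2, numpy as np, pickle
print(manip.state(), manip.tip_reach)
for n in ("side","top"):
    f=manip.grab_frame(n); cv2.imwrite(f"pics/{n}0.png",f["img"]); pickle.dump(f,open(f"{n}0.pkl","wb"))
    print(n,f["mtx"].tolist(),f["R"].round(4).tolist(),f["t"].tolist(), (-f["R"].T@f["t"]))
E
```

```text
{'time': 0.0, 'joint_pos': array([ 1.08198277e+00,  5.33518191e-02,  1.61431788e+00, -1.70158276e-05,
        1.47599249e+00, -1.19004833e-01]), 'joint_vel': array([-0.00025202,  0.00043127,  0.00019886,  0.00071862,  0.00044346,
       -0.00205433]), 'joint_efforts': array([-1.94888678e-03, -3.93687665e+01, -3.70172918e+01, -2.06074205e-04,
        7.02439065e-03,  3.12659074e-05]), 'tool_pos': array([0.22562446, 0.58221826, 0.24905184]), 'tool_rot': array([-3.01575417e-04,  1.83851626e-01,  9.82953462e-01, -9.89880600e-04]), 'contact_force': array([-0.01890049,  0.08625492, -0.47845663]), 'ft_torque': array([0.02570757, 0.00481548, 0.02297157]), 'grasp_force': 0.0, 'gripper_width': 0.99604750021461} 0.019
side [[414.42074497993866, 0.0, 313.6351971815922], [0.0, 414.42074497993866, 198.21455118690918], [0.0, 0.0, 1.0]] [[0.9223, -0.3862, -0.0175], [-0.2284, -0.5077, -0.8307], [0.3119, 0.7701, -0.5564]] [-0.5368909741734971, 0.23045374898571583, 0.6848404027705001] [ 0.33416319 -0.61777092  0.56308194]
top [[448.3083636809336, 0.0, 322.7313537884229], [0.0, 448.3083636809336, 194.07619967017428], [0.0, 0.0, 1.0]] [[-0.0112, -0.9998, 0.0185], [-0.9895, 0.0084, -0.1445], [0.1443, -0.0199, -0.9893]] [0.004035630140849793, 0.5897255409781066, 1.0002637220017738] [0.43926061 0.01902838 1.07471301]
```

View pics/side0.png

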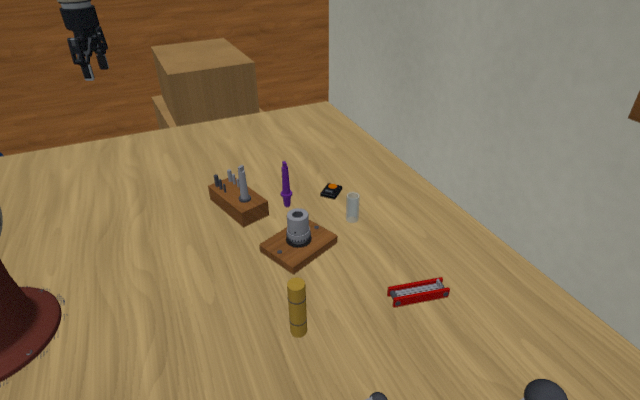

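View pics/top0.png

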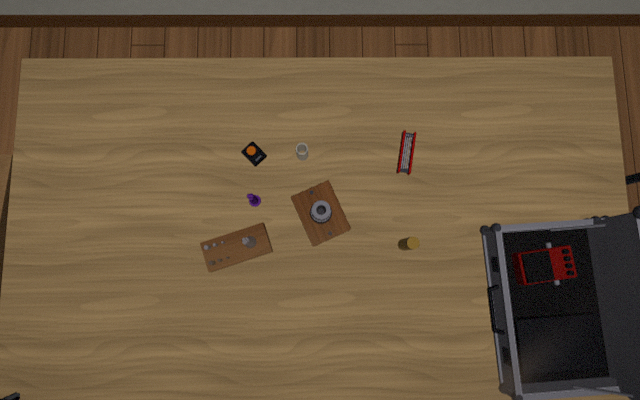

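The side view shows the grey arbor in the block at (243,183), the purple look-alike at (286,183), the chuck at (298,220) and the bar at (297,307). The top view shows the arbor at (249,241), purple at (254,200), bore at (321,210) and bar at (410,243). For the arbor, the candidates are the purple one (ruled out) and the drills in the block at (220-232,180) (thinner). The grey one hanging by its collar is the one I want. I'll check it in a close crop.

Run:
```python
import cv2, numpy as np
s=cv2.imread("pics/side0.png"); t=cv2.imread("pics/top0.png")
def c(i,x,y,w,h,k): return cv2.resize(i[y:y+h,x:x+w],None,fx=k,fy=k,interpolation=cv2.INTER_NEAREST)
# each tile 50x37 px at x8 -> 400x296
L=[c(s,215,160,50,37,8),c(s,275,205,50,37,8),c(t,225,222,50,37,8),c(t,298,192,50,37,8)]
cv2.imwrite("pics/c1.png",np.vstack([np.hstack(L[:2]),np.hstack(L[2:])]))
```

```text
(no output)
```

View pics/c1.png

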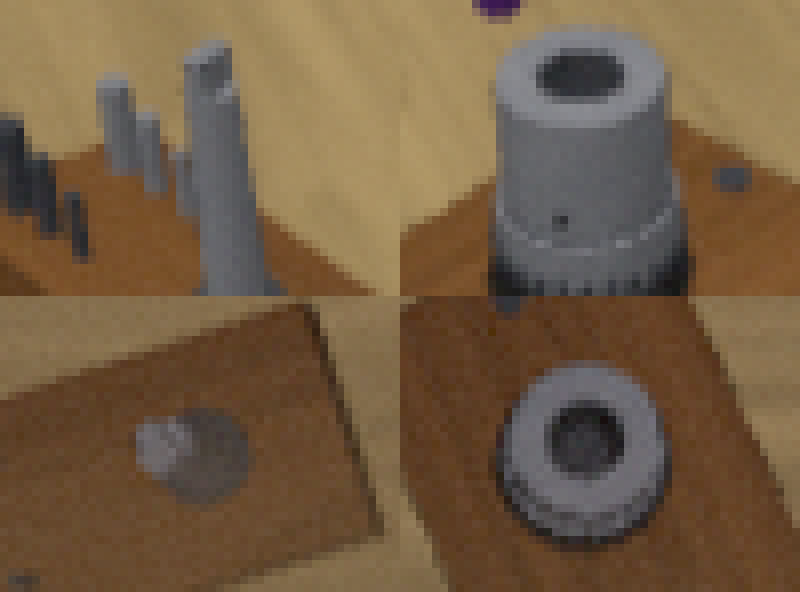

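The crop confirms the grey arbor: its collar rests on the block, with a flat tang at side (241,166) and collar at top (250.6,242). The bore mouth is at side (297.5,214.4) and top (321,210). Now I'll measure them.

```bash
cat > geo.py <<'E'
import cv2, numpy as np, pickle
def ray(f,p):
    d=f["R"].T@np.linalg.solve(f["mtx"],[p[0],p[1],1.]); return -f["R"].T@f["t"],d
def onz(f,p,z):
    o,d=ray(f,p); return o+d*(z-o[2])/d[2]
def tri(f,p,g,q):
    (o,d),(a,e)=ray(f,p),ray(g,q)
    s=np.linalg.lstsq(np.c_[d,-e],a-o,rcond=None)[0]; A,B=o+s[0]*d,a+s[1]*e
    return (A+B)/2,np.linalg.norm(A-B)
def proj(f,X):
    c=f["mtx"]@(f["R"]@np.asarray(X)+f["t"]); return c[:2]/c[2]
def blob(m,near=None):
    cs=[c for c in cv2.findContours(m.astype(np.uint8),0,1)[0] if cv2.contourArea(c)>3]
    return cs
E
python3 - <<'E'
from geo import *
S,T=[pickle.load(open(n+"0.pkl","rb")) for n in("side","top")]
# bore: dark inside the face
def sub(f,x,y,w,h,k=4):
    return cv2.resize(f["img"][y:y+h,x:x+w],None,fx=k,fy=k,interpolation=cv2.INTER_CUBIC)
def darkbore(f,x,y,w,h):
    g=cv2.cvtColor(sub(f,x,y,w,h),6); g=cv2.GaussianBlur(g,(3,3),0)
    th,m=cv2.threshold(g,0,255,cv2.THRESH_BINARY_INV+cv2.THRESH_OTSU)
    c=max(blob(m>0),key=cv2.contourArea); e=cv2.fitEllipse(c)
    return (np.array(e[0])+.5)/4-.5+[x,y],np.array(e[1])/4,th
b1=darkbore(S,290,210,15,9); b2=darkbore(T,315,203,13,13); print("bore",b1,b2)
P,r=tri(S,b1[0],T,b2[0]); print("bore tri",P,r,"top@.086",onz(T,b2[0],.086),"side",onz(S,b1[0],.086))
# bar
for n,f in(("side",S),("top",T)):
    h=cv2.cvtColor(f["img"],cv2.COLOR_BGR2HSV)
    m=(h[...,0]>18)&(h[...,0]<32)&(h[...,1]>150); m[:150]=0
    for c in blob(m):
        if cv2.contourArea(c)>30: print(n,"bar",cv2.boundingRect(c),cv2.contourArea(c),cv2.minAreaRect(c))
# block
h=cv2.cvtColor(T["img"],cv2.COLOR_BGR2HSV)
m=np.zeros(h.shape[:2],bool); m[215:280,190:285]=(h[215:280,190:285,0]<16)&(h[215:280,190:285,1]>110)&(h[215:280,190:285,2]<125)
c=max(blob(cv2.morphologyEx(m.astype(np.uint8),3,np.ones((7,7)))),key=cv2.contourArea)
q=cv2.boxPoints(cv2.minAreaRect(c)); Q=np.array([onz(T,p,.04) for p in q]); print("block",Q.round(4).tolist(),np.linalg.norm(np.diff(Q,axis=0),axis=1))
# arbor
print("collar",onz(T,(250.6,241.9),.046)); P,r=tri(S,(241.2,166.3),T,(244.8,240)); print("tang",P,r)
t=T["img"]; print(t[241,398:424].tolist()); print(S["img"][272:290,297].tolist())
E
```

```text
bore (array([297.10999584, 214.01050949]), array([ 6.0037384 , 10.92165565]), 92.0) (array([320.75310421, 209.40776253]), array([9.33160686, 9.72454548]), 76.0)
bore tri [0.54963807 0.00372626 0.08668129] 0.001240570480489734 top@.086 [0.54910943 0.00387173 0.086     ] side [0.55057497 0.00454968 0.086     ]
side bar (289, 300, 18, 37) 442.5 ((297.5113525390625, 318.2494812011719), (35.7812385559082, 16.619203567504883), 87.39744567871094)
side bar (287, 278, 19, 25) 355.5 ((295.99505615234375, 289.9505310058594), (24.3784122467041, 17.31364631652832), 84.2894058227539)
top bar (405, 237, 14, 12) 94.5 ((411.5, 242.5), (11.0, 13.0), 90.0)
block [[0.481, 0.283, 0.04], [0.5271, 0.1359, 0.04], [0.4583, 0.1134, 0.04], [0.4132, 0.2593, 0.04]] [0.15414554 0.07242104 0.15275448]
collar [0.48061706 0.16379453 0.046     ]
tang [0.48287192 0.16438617 0.12662324] 0.002842414093702324
[[56, 89, 106], [30, 50, 68], [26, 44, 57], [18, 44, 58], [16, 41, 56], [29, 49, 59], [34, 46, 58], [25, 43, 56], [21, 43, 54], [44, 90, 116], [52, 103, 129], [46, 99, 124], [47, 99, 127], [47, 99, 126], [53, 102, 130], [44, 95, 122], [43, 98, 123], [49, 100, 126], [48, 103, 126], [47, 97, 126], [41, 95, 123], [65, 102, 126], [76, 109, 129], [74, 107, 129], [72, 103, 126], [74, 109, 127]]
[[68, 104, 126], [85, 127, 149], [85, 126, 149], [89, 129, 153], [81, 126, 148], [68, 121, 148], [52, 125, 156], [53, 125, 154], [52, 126, 154], [46, 125, 153], [52, 126, 154], [46, 124, 153], [50, 125, 156], [52, 127, 155], [54, 127, 158], [48, 127, 153], [50, 125, 154], [52, 124, 152]]
```

```bash
cat >> geo.py <<'E'
from scipy.spatial.transform import Rotation as Ro
def totool(st,d):
    q=st["tool_rot"]; return Ro.from_quat([q[1],q[2],q[3],q[0]]).as_matrix().T@np.asarray(d)*100
E
python3 - <<'E'
from geo import *
from plant import manip
S,T=[pickle.load(open(n+"0.pkl","rb")) for n in("side","top")]
h=cv2.cvtColor(T["img"],cv2.COLOR_BGR2HSV)
m=np.zeros(h.shape[:2],bool); w=(slice(232,256),slice(395,428)); m[w]=(h[w][...,1]>135)&(h[w][...,2]>100)
c=max(blob(m),key=cv2.contourArea); e=cv2.minEnclosingCircle(c); print("bar top",cv2.boundingRect(c),e,cv2.fitEllipse(c))
print(onz(T,e[0],.11))
h=cv2.cvtColor(S["img"],cv2.COLOR_BGR2HSV)
for y in (282,286,296,310,325,332):
    x=np.where((h[y,270:325,1]>140)&(h[y,270:325,0]>15))[0]+270; print(y,x.min(),x.max(), end=" | ")
for z in (0,.11):
    P=onz(T,e[0],.11); P[2]=z; print("proj side",z,proj(S,P))
print("tri",tri(S,(296,286),T,e[0]))
h=[cv2.cvtColor(f["img"],cv2.COLOR_BGR2HSV) for f in(S,T)]
for n,f,g in(("S",S,h[0]),("T",T,h[1])):
    m=(g[...,0]>128)&(g[...,0]<155)&(g[...,1]>100)
    for c in blob(m): print(n,"purple",cv2.boundingRect(c))
print("purple",onz(S,(287,205),0),onz(T,(258,202),.04))
st=manip.state(); p=st["tool_pos"]; print(totool(st,np.array([.481,.164,.25])-p), totool(st,[0,0,1]))
E
```

```text
bar top (407, 237, 12, 12) ((412.74359130859375, 242.2051239013672), 6.411640644073486) ((412.54705810546875, 242.46214294433594), (11.271617889404297, 11.836898803710938), 145.63150024414062)
[ 0.47375046 -0.19275289  0.11      ]
282 288 304 | 286 287 304 | 296 288 305 | 310 289 305 | 325 290 306 | 332 291 305 | proj side 0 [298.16838244 331.54368282]
proj side 0.11 [295.36587662 283.85345408]
tri (array([ 0.47406765, -0.19364706,  0.10613428]), np.float64(0.0003679839806324727))
S purple (281, 161, 11, 46)
T purple (247, 194, 14, 12)
purple [0.58053327 0.16085423 0.        ] [0.57283607 0.14861936 0.04      ]
[-3.89279636e+01 -2.97695538e+01 -3.72667717e-02] [ 2.39137832e-02 -1.90558182e-01 -9.99998156e+01]
```

Emit:
move_arm(
  rows=[
    [-2.43,-1.86,0,0,0,0,0.05],
    [-2.43,-1.86,0,0,0,0,0.05],
    [-2.43,-1.86,0,0,0,0,0.05],
    [-2.43,-1.86,0,0,0,0,0.05],
    [-2.43,-1.86,0,0,0,0,0.05],
    [-2.43,-1.86,0,0,0,0,0.05],
    [-2.43,-1.86,0,0,0,0,0.05],
    [-2.43,-1.86,0,0,0,0,0.05],
    [-2.43,-1.86,0,0,0,0,0.05],
    [-2.43,-1.86,0,0,0,0,0.05],
    [-2.43,-1.86,0,0,0,0,0.05],
    [-2.43,-1.86,0,0,0,0,0.05],
    [-2.43,-1.86,0,0,0,0,0.05],
    [-2.43,-1.86,0,0,0,0,0.05],
    [-2.43,-1.86,0,0,0,0,0.05],
    [-2.43,-1.86,0,0,0,0,0.05],
    [0,0,0,0,0,0,0.05],
    [0,0,0,0,0,0,0.05],
  ],
)

```text
time: 1.6
tool_pos: [0.4811, 0.1636, 0.2497]
tool_rot: [-0.001, 0.185, 0.983, -0.0]
contact_force: [0.0, 0.5, 0.2]
gripper_width: 0.524
grasp_force: 0.0
```

Emit:
move_arm(
  rows=[
    [0,0,2.5,0,0,0,0.05],
    [0,0,2.5,0,0,0,0.05],
    [0,0,2.5,0,0,0,0.05],
    [0,0,2.5,0,0,0,0.05],
    [0,0,2.5,0,0,0,0.05],
    [0,0,2.0,0,0,0,0.05],
    [0,0,1.7,0,0,0,0.05],
    [0,0,0,0,0,0,0.05],
    [0,0,0,0,0,0,0.05],
  ],
)

```text
time: 2.35
tool_pos: [0.4794, 0.1654, 0.0873]
tool_rot: [-0.001, 0.183, 0.983, -0.0]
contact_force: [-0.9, -0.3, 0.3]
gripper_width: 0.526
grasp_force: 0.0
```

Run:
```python
from geo import *
from plant import manip
L=[]
for n,(x,y) in(("side",(205,150)),("top",(212,216))):
    f=manip.grab_frame(n); pickle.dump(f,open(n+"1.pkl","wb")); L.append(cv2.resize(f["img"][y:y+55,x:x+66],None,fx=6,fy=6,interpolation=cv2.INTER_CUBIC))
cv2.imwrite("pics/g1.png",np.hstack(L))
```

```text
(no output)
```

View pics/g1.png

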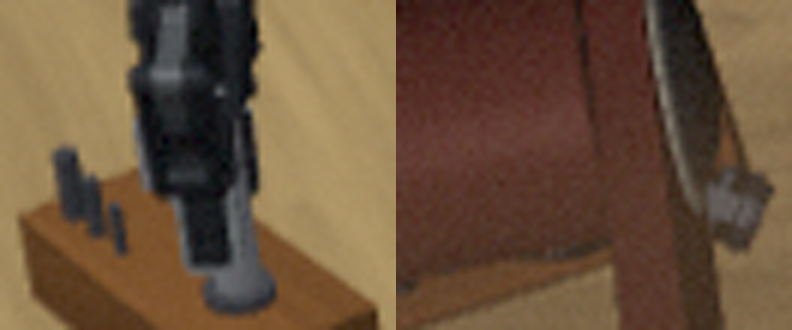

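The side view shows the fingers straddling the shank above the collar at about (245,198). The arm hides the arbor in the top view. I'll close the jaws.

Emit:
move_arm(
  rows=[
    [0,0,0,0,0,0,-1],
    [0,0,0,0,0,0,-1],
    [0,0,0,0,0,0,-1],
    [0,0,0,0,0,0,-1],
    [0,0,0,0,0,0,-1],
    [0,0,0,0,0,0,-1],
    [0,0,0,0,0,0,-1],
    [0,0,0,0,0,0,-1],
  ],
)

```text
time: 3.12
tool_pos: [0.4819, 0.1652, 0.0898]
tool_rot: [0.001, 0.184, 0.983, 0.001]
contact_force: [0.4, 2.7, 6.0]
gripper_width: 0.168
grasp_force: 58.7
```

Emit:
move_arm(
  rows=[
    [0,0,-1.5,0,0,0,-1],
    [0,0,-2.5,0,0,0,-1],
    [0,0,-3,0,0,0,-1],
    [0,0,-3,0,0,0,-1],
    [0,0,-3,0,0,0,-1],
    [0,0,-1,0,0,0,-1],
    [-1.22,-1.24,0,0,0,0,-1],
    [-1.83,-1.86,0,0,0,0,-1],
    [-1.83,-1.86,0,0,0,0,-1],
    [-1.83,-1.86,0,0,0,0,-1],
    [-1.83,-1.86,0,0,0,0,-1],
    [-1.83,-1.86,0,0,0,0,-1],
    [-1.83,-1.86,0,0,0,0,-1],
    [0,0,1,0,0,0,-1],
    [0,0,1.5,0,0,0,-1],
    [0,0,1,0,0,0,-1],
    [0,0,0,0,0,0,-1],
    [0,0,0,0,0,0,-1],
  ],
)

```text
time: 4.62
tool_pos: [0.5485, 0.0055, 0.1912]
tool_rot: [-0.002, 0.184, 0.983, -0.0]
contact_force: [0.1, -0.2, -2.3]
gripper_width: 0.172
grasp_force: 58.7
```

Run:
```python
from geo import *
from plant import manip
L=[]; P=[manip.state()]
for n,(x,y) in(("side",(265,155)),("top",(290,180))):
    f=manip.grab_frame(n); pickle.dump(f,open(n+"2.pkl","wb")); L.append(cv2.resize(f["img"][y:y+72,x:x+66],None,fx=6,fy=6,interpolation=cv2.INTER_CUBIC)); P.append(manip.state())
for s in P: print(s["time"],s["tool_pos"],s["contact_force"])
cv2.imwrite("pics/h1.png",np.hstack(L))
```

```text
4.6167 [0.54850162 0.00550487 0.19124666] [ 0.12970386 -0.24549218 -2.3319176 ]
4.6667 [0.54929478 0.00548356 0.19259802] [-0.29407995  0.28865631 -2.13969763]
4.7167 [0.54981843 0.00544154 0.1935348 ] [ 0.42980796 -0.38125254 -2.39260627]
```

View pics/h1.png

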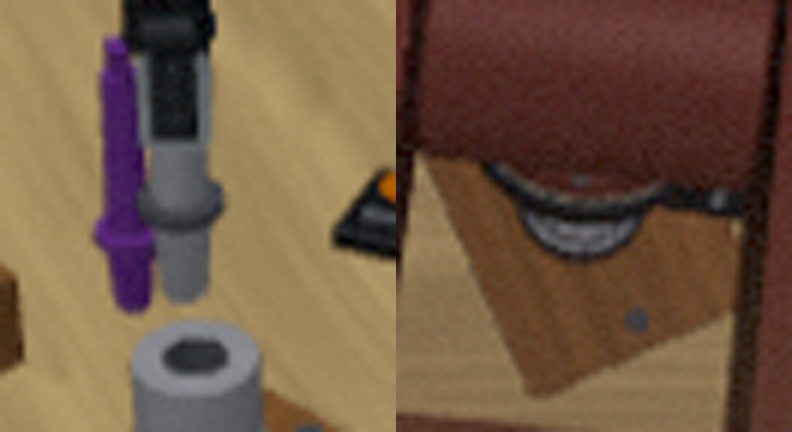

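The side crop shows the held arbor upright above the bore, tip at about (295.5,204) and bore at (297.1,214). The arm hides it in the top view. I'll now measure the offset in the side view.

Run:
```python
from geo import *
S=pickle.load(open("side2.pkl","rb")); S0=pickle.load(open("side0.pkl","rb"))
h=cv2.cvtColor(S["img"],cv2.COLOR_BGR2HSV)
from geo import *
print(h[200,282:306,1].tolist())
B=onz(S,(297.1,214.0),.086); print(B)
for y in range(180,186): 
    pass
for y in (181,183,193,195,197,199,201,203,204,205):
    x=np.where(h[y,286:304,1]<45)[0]+286
    if len(x): print(y,x.min(),x.max(),(x.min()+x.max())/2)
for z in(.113,.118,.13,.14,.15,.16): print(z,proj(S,[B[0],B[1],z]), proj(S,[.5496,.0037,z]))
X=np.array([-.932,.361,0]);Y=np.array([.361,.932,0])
print("px per mm tool x",proj(S,[B[0],B[1],.12]+.001*X)-proj(S,[B[0],B[1],.12]),"tool y",proj(S,[B[0],B[1],.12]+.001*Y)-proj(S,[B[0],B[1],.12]))
```

```text
[109, 66, 182, 189, 177, 189, 163, 184, 68, 51, 5, 10, 13, 16, 17, 11, 14, 34, 103, 106, 109, 109, 108, 111]
[0.55056952 0.00459047 0.086     ]
181 290 298 294.0
183 290 298 294.0
193 291 299 295.0
195 291 299 295.0
197 291 299 295.0
199 292 299 295.5
201 292 299 295.5
203 292 298 295.0
204 293 298 295.5
0.113 [296.54235053 202.63809493] [296.23475148 202.99411855]
0.118 [296.43676769 200.48688291] [296.12795864 200.84147566]
0.13 [296.18032627 195.26198233] [295.8685745 195.6130218]
0.14 [295.96328084 190.83976068] [295.64903415 191.1877065 ]
0.15 [295.74312549 186.35417546] [295.42634411 186.69890252]
0.16 [295.51979289 181.80385498] [295.20043612 182.14523371]
px per mm tool x [-0.52211152  0.01547584] tool y [ 0.00393607 -0.29140142]
```

Emit:
move_arm(
  rows=[
    [-0.17,-0.08,0,0,0,0,-1],
    [0,0,1,0,0,0,-1],
    [0,0,1,0,0,0,-1],
    [0,0,0.5,0,0,0,-1],
    [0,0,0.3,0,0,0,-1],
    [0,0,0.3,0,0,0,-1],
    [0,0,0.3,0,0,0,-1],
    [0,0,0,0,0,0,-1],
  ],
)

```text
time: 5.38
tool_pos: [0.5507, 0.0037, 0.1585]
tool_rot: [-0.001, 0.184, 0.983, -0.0]
contact_force: [-0.5, -0.7, -2.3]
gripper_width: 0.169
grasp_force: 58.7
```

Emit:
move_arm(
  rows=[
    [0,0,0.2,0,0,0,-1],
    [0,0,0.2,0,0,0,-1],
    [0,0,0.2,0,0,0,-1],
    [0,0,0,0,0,0,-1],
  ],
)

```text
time: 5.72
tool_pos: [0.5509, 0.0037, 0.1529]
tool_rot: [-0.0, 0.184, 0.983, -0.0]
contact_force: [-0.6, -0.6, -2.5]
gripper_width: 0.167
grasp_force: 58.8
```

Emit:
move_arm(
  rows=[
    [0,0,0.15,0,0,0,-1],
    [0,0,0.15,0,0,0,-1],
    [0,0,0,0,0,0,-1],
  ],
)

```text
time: 5.97
tool_pos: [0.5509, 0.0037, 0.15]
tool_rot: [-0.0, 0.184, 0.983, -0.0]
contact_force: [0.4, -0.8, -2.7]
gripper_width: 0.171
grasp_force: 58.7
```

Emit:
move_arm(
  rows=[
    [0,0,0.1,0,0,0,-1],
    [0,0,0.1,0,0,0,-1],
    [0,0,0,0,0,0,-1],
  ],
)

```text
time: 6.22
tool_pos: [0.5509, 0.0036, 0.1481]
tool_rot: [-0.0, 0.184, 0.983, -0.0]
contact_force: [-1.1, -1.0, -1.7]
gripper_width: 0.172
grasp_force: 58.7
```

Emit:
move_arm(
  rows=[
    [0,0,0.1,0,0,0,-1],
    [0,0,0,0,0,0,-1],
  ],
)

```text
time: 6.38
tool_pos: [0.5509, 0.0036, 0.1471]
tool_rot: [-0.0, 0.184, 0.983, -0.0]
contact_force: [-1.2, -0.5, -1.8]
gripper_width: 0.166
grasp_force: 58.7
```

Emit:
move_arm(
  rows=[
    [0,0,0.1,0,0,0,-1],
    [0,0,0,0,0,0,-1],
  ],
)

```text
time: 6.55
tool_pos: [0.5509, 0.0036, 0.1461]
tool_rot: [-0.0, 0.184, 0.983, -0.0]
contact_force: [-1.9, -0.8, -1.7]
gripper_width: 0.173
grasp_force: 58.7
```

Emit:
move_arm(
  rows=[
    [0.05,-0.03,0,0,0,0,-1],
    [0,0,0.1,0,0,0,-1],
    [0,0,0,0,0,0,-1],
  ],
)

```text
time: 6.8
tool_pos: [0.5505, 0.0036, 0.1451]
tool_rot: [0.0, 0.184, 0.983, 0.0]
contact_force: [0.7, 1.1, -2.5]
gripper_width: 0.17
grasp_force: 58.8
```

Emit:
move_arm(
  rows=[
    [0,0.01,0.1,0,0,0,-1],
    [0,0,0,0,0,0,-1],
  ],
)

```text
time: 6.97
tool_pos: [0.5505, 0.0037, 0.1441]
tool_rot: [-0.0, 0.184, 0.983, -0.0]
contact_force: [-0.7, -0.1, -2.4]
gripper_width: 0.167
grasp_force: 58.7
```

Emit:
move_arm(
  rows=[
    [0,0,0.1,0,0,0,-1],
    [0,0,0,0,0,0,-1],
  ],
)

```text
time: 7.13
tool_pos: [0.5504, 0.0037, 0.1431]
tool_rot: [-0.0, 0.184, 0.983, 0.0]
contact_force: [0.2, 0.3, -2.1]
gripper_width: 0.174
grasp_force: 58.7
```

Emit:
move_arm(
  rows=[
    [0,0,0.1,0,0,0,-1],
    [0,0,0,0,0,0,-1],
  ],
)

```text
time: 7.3
tool_pos: [0.5504, 0.0037, 0.1421]
tool_rot: [-0.0, 0.184, 0.983, -0.0]
contact_force: [-0.6, -0.3, -2.0]
gripper_width: 0.169
grasp_force: 58.8
```

Emit:
move_arm(
  rows=[
    [0,0,0.06,0,0,0,-1],
    [0,0,0,0,0,0,-1],
  ],
)

```text
time: 7.47
tool_pos: [0.5504, 0.0037, 0.1416]
tool_rot: [-0.0, 0.184, 0.983, -0.0]
contact_force: [-0.3, -0.7, -0.5]
gripper_width: 0.172
grasp_force: 58.8
```

Emit:
move_arm(
  rows=[
    [0,0,0.05,0,0,0,-1],
    [0,0,0,0,0,0,-1],
  ],
)

```text
time: 7.63
tool_pos: [0.5504, 0.0037, 0.1411]
tool_rot: [-0.0, 0.184, 0.983, -0.0]
contact_force: [-1.2, 0.0, -0.9]
gripper_width: 0.168
grasp_force: 58.8
```

Emit:
move_arm(
  rows=[
    [0,0,0.06,0,0,0,-1],
    [0,0,0,0,0,0,-1],
  ],
)

```text
time: 7.8
tool_pos: [0.5504, 0.0036, 0.1406]
tool_rot: [-0.0, 0.184, 0.983, -0.0]
contact_force: [-1.3, -1.1, 0.4]
gripper_width: 0.172
grasp_force: 58.9
```

Emit:
move_arm(
  rows=[
    [0.01,-0.01,0.05,0,0,0,-1],
    [0,0,0,0,0,0,-1],
  ],
)

```text
time: 7.97
tool_pos: [0.5504, 0.0036, 0.1401]
tool_rot: [-0.0, 0.184, 0.983, -0.0]
contact_force: [-1.4, 0.2, 0.0]
gripper_width: 0.17
grasp_force: 58.9
```

Emit:
move_arm(
  rows=[
    [0.01,0,0.05,0,0,0,-1],
    [0,0,0,0,0,0,-1],
  ],
)

```text
time: 8.13
tool_pos: [0.5503, 0.0036, 0.1397]
tool_rot: [0.0, 0.184, 0.983, -0.0]
contact_force: [-2.3, -0.4, 0.4]
gripper_width: 0.171
grasp_force: 58.9
```

Emit:
move_arm(
  rows=[
    [0.03,-0.01,0,0,0,0,-1],
    [0,0,0.05,0,0,0,-1],
    [0,0,0,0,0,0,-1],
  ],
)

```text
time: 8.38
tool_pos: [0.5502, 0.0036, 0.1394]
tool_rot: [0.0, 0.184, 0.983, 0.0]
contact_force: [-1.1, -0.7, 0.3]
gripper_width: 0.167
grasp_force: 59.0
```

Emit:
move_arm(
  rows=[
    [0.01,-0.01,0.06,0,0,0,-1],
    [0,0,0,0,0,0,-1],
  ],
)

```text
time: 8.55
tool_pos: [0.5502, 0.0036, 0.1391]
tool_rot: [0.0, 0.184, 0.983, 0.0]
contact_force: [-2.6, -0.1, 3.5]
gripper_width: 0.17
grasp_force: 59.3
```

Emit:
move_arm(
  rows=[
    [0,0,0,0,0,0,-0.4],
    [0,0,0,0,0,0,0],
    [0,0,0,0,0,0,0.05],
    [0,0,0,0,0,0,0.05],
    [0,0,0,0,0,0,0.05],
    [0,0,0,0,0,0,0.05],
  ],
)

```text
time: 9.05
tool_pos: [0.5499, 0.0036, 0.1384]
tool_rot: [0.0, 0.184, 0.983, 0.0]
contact_force: [0.5, -0.3, 0.4]
gripper_width: 0.521
grasp_force: 0.0
```

Run:
```python
from geo import *
from plant import manip
f=manip.grab_frame("side"); pickle.dump(f,open("side3.pkl","wb"))
cv2.imwrite("pics/r1.png",cv2.resize(f["img"][160:250,260:340],None,fx=6,fy=6,interpolation=cv2.INTER_CUBIC))
```

```text
(no output)
```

View pics/r1.png

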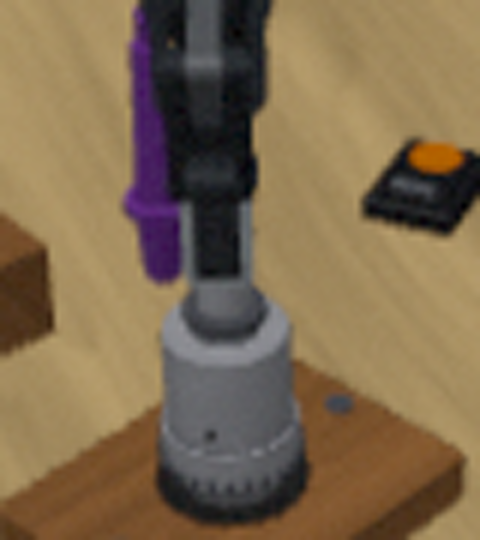

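The arbor stands in the bore, collar just above the face at about (298,211), with the fingers open around it. I'll rise and go to the bar.

Emit:
move_arm(
  rows=[
    [0,0,-1,0,0,0,0.05],
    [0,0,-2,0,0,0,0.05],
    [0,0,-3,0,0,0,0.05],
    [0,0,-3,0,0,0,0.05],
    [0,0,-3,0,0,0,0.3],
    [0,-2,0,0,0,0,0.3],
    [0,-3,0,0,0,0,0.3],
    [0,-3,0,0,0,0,0.3],
    [0,-3,0,0,0,0,0.3],
    [0,-3,0,0,0,0,0.3],
    [0,-3,0,0,0,0,0.3],
    [0,-3,0,0,0,0,0.3],
    [0,-1.1,0,0,0,0,0.3],
    [0,0,0,0,0,0,0.3],
    [0,0,0,0,0,0,0.3],
  ],
)

```text
time: 10.35
tool_pos: [0.4737, -0.1931, 0.259]
tool_rot: [0.0, 0.184, 0.983, 0.0]
contact_force: [-0.3, 0.7, -0.1]
gripper_width: 0.653
grasp_force: 0.0
```

Run:
```python
from geo import *
from plant import manip
st=manip.state(); print(st["tool_pos"],totool(st,np.array([.474,-.193,.08])-st["tool_pos"]))
L=[]
for n,(x,y) in(("side",(262,150)),("top",(290,180))):
    f=manip.grab_frame(n); pickle.dump(f,open(n+"4.pkl","wb")); L.append(cv2.resize(f["img"][y:y+100,x:x+66] if n=="side" else f["img"][y:y+100,x:x+66],None,fx=6,fy=6,interpolation=cv2.INTER_CUBIC))
cv2.imwrite("pics/r2.png",np.hstack(L))
```

```text
[ 0.47374221 -0.19306075  0.2590205 ] [-1.17341877e-02  1.30449593e-03  1.79020661e+01]
```

View pics/r2.png

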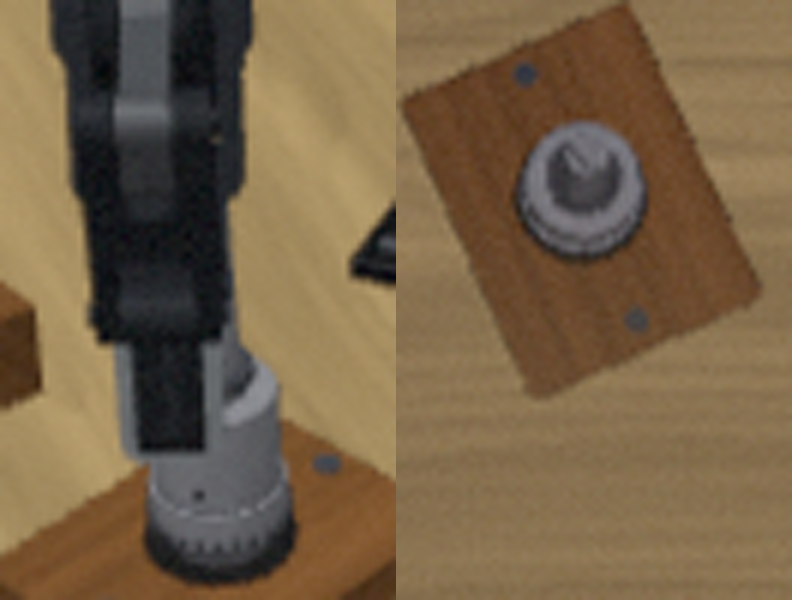

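The arbor stands alone in the bore: in the top view its collar is at (321,210), centred on the face. I'll go down to the bar and grip it.

Emit:
move_arm(
  rows=[
    [0,0,2,0,0,0,0.3],
    [0,0,3,0,0,0,0.3],
    [0,0,3,0,0,0,0.3],
    [0,0,3,0,0,0,0.3],
    [0,0,3,0,0,0,0.3],
    [0,0,2.5,0,0,0,0.3],
    [0,0,1.4,0,0,0,0.3],
    [0,0,0,0,0,0,0.3],
    [0,0,0,0,0,0,0.3],
  ],
)

```text
time: 11.2
tool_pos: [0.4736, -0.1918, 0.0789]
tool_rot: [-0.001, 0.183, 0.983, 0.0]
contact_force: [-0.7, 0.3, 0.4]
gripper_width: 0.646
grasp_force: 0.0
```

Emit:
move_arm(
  rows=[
    [0,0,0,0,0,0,-0.2],
    [0,0,0,0,0,0,-1],
    [0,0,0,0,0,0,-1],
    [0,0,0,0,0,0,-1],
    [0,0,0,0,0,0,-1],
    [0,0,0,0,0,0,-1],
    [0,0,0,0,0,0,-1],
    [0,0,0,0,0,0,-1],
  ],
)

```text
time: 11.87
tool_pos: [0.4751, -0.1935, 0.0817]
tool_rot: [0.002, 0.184, 0.983, 0.0]
contact_force: [0.3, 2.3, 7.0]
gripper_width: 0.312
grasp_force: 59.9
```

Emit:
move_arm(
  rows=[
    [0,0,-1,0,0,0,-1],
    [0,0,-2,0,0,0,-1],
    [0,0,-3,0,0,0,-1],
    [0,0,-3,0,0,0,-1],
    [0,0,-3,0,0,0,-1],
    [0,0,-3,0,0,0,-1],
    [0,0,-3,0,0,0,-1],
    [0,0,-3,0,0,0,-1],
    [0,0,-1,0,0,0,-1],
    [0,2,0,0,0,0,-1],
    [0,3,0,0,0,0,-1],
    [0,3,0,0,0,0,-1],
    [0,3,0,0,0,0,-1],
    [0,3,0,0,0,0,-1],
    [0,3,0,0,0,0,-1],
    [0,2.5,0,0,0,0,-1],
    [0,1.6,0,0,0,0,-1],
    [0,0,0,0,0,0,-1],
    [0,0,0,0,0,0,-1],
    [0,0,0,0,0,0,-1],
  ],
)

```text
time: 13.53
tool_pos: [0.5491, 0.0031, 0.2978]
tool_rot: [-0.001, 0.184, 0.983, -0.0]
contact_force: [-0.4, 0.5, -6.3]
gripper_width: 0.313
grasp_force: 60.6
```

Run:
```python
from geo import *
from plant import manip
st=manip.state(); print(st["tool_pos"],totool(st,np.array([.550,.0036,.27])-st["tool_pos"]),st["contact_force"])
f=manip.grab_frame("side"); pickle.dump(f,open("side5.pkl","wb"))
print(manip.state()["tool_pos"])
cv2.imwrite("pics/t1.png",cv2.resize(f["img"][125:225,265:330],None,fx=6,fy=6,interpolation=cv2.INTER_CUBIC))
```

```text
[0.54905196 0.00312841 0.29783246] [-0.07845014  0.08231239  2.78293703] [-0.43127784  0.50808433 -6.28298317]
[0.54918462 0.00287519 0.2982488 ]
```

View pics/t1.png

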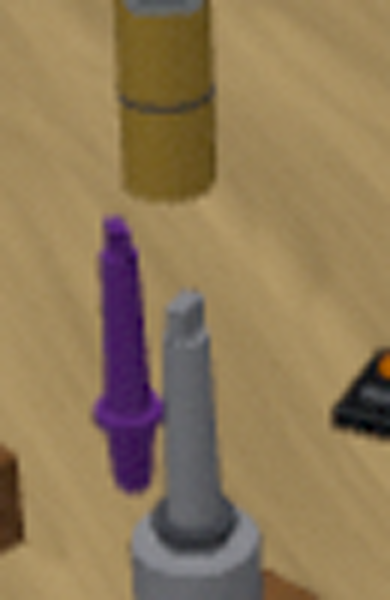

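The bar's underside is at about (293,156) and the arbor tail at (296.2,175), so the bar sits about 4 mm off along tool x. I'll correct that and come down.

Emit:
move_arm(
  rows=[
    [-0.2,0.04,0,0,0,0,-1],
    [-0.18,0.04,0.5,0,0,0,-1],
    [0,0,1,0,0,0,-1],
    [0,0,0.7,0,0,0,-1],
    [0,0,0.3,0,0,0,-1],
    [0,0,0.2,0,0,0,-1],
    [0,0,0,0,0,0,-1],
    [0,0,0,0,0,0,-1],
    [0,0,0,0,0,0,-1],
    [0,0,0,0,0,0,-1],
  ],
)

```text
time: 14.42
tool_pos: [0.554, 0.003, 0.2731]
tool_rot: [0.001, 0.184, 0.983, 0.0]
contact_force: [0.3, -0.5, -5.5]
gripper_width: 0.313
grasp_force: 60.5
```

Emit:
move_arm(
  rows=[
    [0,0,0.2,0,0,0,-1],
    [0,0,0.2,0,0,0,-1],
    [0,0,0.2,0,0,0,-1],
    [0,0,0.2,0,0,0,-1],
    [0,0,0,0,0,0,-1],
  ],
)

```text
time: 14.83
tool_pos: [0.5534, 0.003, 0.2637]
tool_rot: [-0.001, 0.184, 0.983, -0.0]
contact_force: [-0.8, 0.5, -5.7]
gripper_width: 0.312
grasp_force: 60.5
```

Emit:
move_arm(
  rows=[
    [0,0,0.1,0,0,0,-1],
    [0,0,0.1,0,0,0,-1],
    [0,0,0,0,0,0,-1],
  ],
)

```text
time: 15.08
tool_pos: [0.5536, 0.003, 0.2622]
tool_rot: [-0.0, 0.184, 0.983, 0.0]
contact_force: [0.1, -0.6, -6.3]
gripper_width: 0.312
grasp_force: 60.5
```

Emit:
move_arm(
  rows=[
    [0,0,0.1,0,0,0,-1],
    [0,0,0.1,0,0,0,-1],
  ],
)

```text
time: 15.25
tool_pos: [0.5538, 0.0029, 0.2606]
tool_rot: [0.0, 0.184, 0.983, 0.0]
contact_force: [-0.4, 0.8, -6.4]
gripper_width: 0.31
grasp_force: 60.5
```

Emit:
move_arm(
  rows=[
    [0,0,0.1,0,0,0,-1],
  ],
)

```text
time: 15.33
tool_pos: [0.5537, 0.003, 0.2595]
tool_rot: [0.0, 0.184, 0.983, 0.0]
contact_force: [-0.9, -0.1, -6.5]
gripper_width: 0.308
grasp_force: 60.5
```

Emit:
move_arm(
  rows=[
    [0,0,0.1,0,0,0,-1],
  ],
)

```text
time: 15.42
tool_pos: [0.5537, 0.003, 0.2584]
tool_rot: [-0.0, 0.184, 0.983, 0.0]
contact_force: [-0.4, -0.6, -5.7]
gripper_width: 0.312
grasp_force: 60.5
```

Emit:
move_arm(
  rows=[
    [0,0,0.1,0,0,0,-1],
  ],
)

```text
time: 15.5
tool_pos: [0.5537, 0.003, 0.2574]
tool_rot: [-0.0, 0.184, 0.983, 0.0]
contact_force: [0.6, -0.1, -6.9]
gripper_width: 0.31
grasp_force: 60.5
```

Emit:
move_arm(
  rows=[
    [0,0,0.1,0,0,0,-1],
  ],
)

```text
time: 15.58
tool_pos: [0.5539, 0.003, 0.2568]
tool_rot: [0.0, 0.184, 0.983, 0.0]
contact_force: [-0.1, 0.3, -2.1]
gripper_width: 0.31
grasp_force: 60.8
```

Emit:
move_arm(
  rows=[
    [0,0,0.08,0,0,0,-1],
  ],
)

```text
time: 15.67
tool_pos: [0.5542, 0.0029, 0.2568]
tool_rot: [0.001, 0.184, 0.983, 0.0]
contact_force: [-0.7, -0.3, 1.0]
gripper_width: 0.309
grasp_force: 60.9
```

Emit:
move_arm(
  rows=[
    [0,0,0.08,0,0,0,-1],
  ],
)

```text
time: 15.75
tool_pos: [0.5545, 0.0029, 0.2566]
tool_rot: [0.001, 0.184, 0.983, 0.0]
contact_force: [-0.7, 0.6, 1.5]
gripper_width: 0.31
grasp_force: 61.2
```

Emit:
move_arm(
  rows=[
    [0,0,0.08,0,0,0,-1],
  ],
)

```text
time: 15.83
tool_pos: [0.5547, 0.0029, 0.2564]
tool_rot: [0.002, 0.184, 0.983, 0.0]
contact_force: [-0.4, -0.2, 5.4]
gripper_width: 0.309
grasp_force: 61.5
```

Emit:
move_arm(
  rows=[
    [0,0,0.1,0,0,0,-1],
  ],
)

```text
time: 15.92
tool_pos: [0.555, 0.0028, 0.2561]
tool_rot: [0.002, 0.184, 0.983, 0.0]
contact_force: [-0.8, -0.2, 8.6]
gripper_width: 0.308
grasp_force: 61.9
```

Emit:
move_arm(
  rows=[
    [0,0,0.1,0,0,0,-1],
  ],
)

```text
time: 16.0
tool_pos: [0.5553, 0.0028, 0.256]
tool_rot: [0.003, 0.184, 0.983, 0.0]
contact_force: [-0.7, 0.8, 11.1]
gripper_width: 0.314
grasp_force: 62.2
```

Emit:
move_arm(
  rows=[
    [0,0,0.12,0,0,0,-1],
  ],
)

```text
time: 16.08
tool_pos: [0.5557, 0.0027, 0.2558]
tool_rot: [0.004, 0.184, 0.983, 0.0]
contact_force: [-1.5, -0.3, 15.5]
gripper_width: 0.314
grasp_force: 62.6
```

Emit:
move_arm(
  rows=[
    [0,0,0.04,0,0,0,-1],
    [0,0,-0.8,0,0,0,-1],
    [0,0,-1,0,0,0,-1],
    [0,0,-0.4,0,0,0,-1],
    [0,0,0,0,0,0,-1],
    [0,0,0,0,0,0,-1],
    [0,0,0,0,0,0,-1],
  ],
)

```text
time: 16.67
tool_pos: [0.5532, 0.003, 0.2712]
tool_rot: [-0.001, 0.184, 0.983, -0.0]
contact_force: [0.2, -0.0, -5.6]
gripper_width: 0.314
grasp_force: 60.6
```

Emit:
move_arm(
  rows=[
    [0,0,0.4,0,0,0,-1],
    [0,0,0.4,0,0,0,-1],
    [0,0,0.3,0,0,0,-1],
    [0,0,0.1,0,0,0,-1],
    [0,0,0.1,0,0,0,-1],
    [0,0,0.1,0,0,0,-1],
    [0,0,0.1,0,0,0,-1],
  ],
)

```text
time: 17.25
tool_pos: [0.5538, 0.003, 0.2576]
tool_rot: [0.0, 0.184, 0.983, 0.0]
contact_force: [0.1, 0.4, -5.9]
gripper_width: 0.31
grasp_force: 60.6
```

Emit:
move_arm(
  rows=[
    [0,0,0.1,0,0,0,-1],
    [0,0,0.1,0,0,0,-1],
    [0,0,0.1,0,0,0,-1],
  ],
)

```text
time: 17.5
tool_pos: [0.5543, 0.0029, 0.256]
tool_rot: [0.001, 0.184, 0.983, 0.0]
contact_force: [-0.5, 0.2, 3.0]
gripper_width: 0.311
grasp_force: 61.2
```

Emit:
move_arm(
  rows=[
    [0,0,0.1,0,0,0,-1],
    [0,0,0.1,0,0,0,-1],
  ],
)

```text
time: 17.67
tool_pos: [0.5549, 0.0028, 0.2559]
tool_rot: [0.002, 0.184, 0.983, 0.0]
contact_force: [-2.3, 0.6, 9.2]
gripper_width: 0.312
grasp_force: 62.0
```

Emit:
move_arm(
  rows=[
    [0,0,0.1,0,0,0,-1],
    [0,0,0.1,0,0,0,-1],
  ],
)

```text
time: 17.83
tool_pos: [0.5556, 0.0027, 0.2558]
tool_rot: [0.004, 0.184, 0.983, 0.0]
contact_force: [-2.5, 0.2, 14.1]
gripper_width: 0.313
grasp_force: 62.5
```

Emit:
move_arm(
  rows=[
    [0,0,0.08,0,0,0,-1],
  ],
)

```text
time: 17.92
tool_pos: [0.5558, 0.0027, 0.2557]
tool_rot: [0.004, 0.184, 0.983, 0.0]
contact_force: [-3.5, 0.5, 15.6]
gripper_width: 0.311
grasp_force: 62.7
```

Emit:
move_arm(
  rows=[
    [0,0,0.06,0,0,0,-1],
  ],
)

```text
time: 18.0
tool_pos: [0.556, 0.0027, 0.2557]
tool_rot: [0.004, 0.184, 0.983, 0.0]
contact_force: [-3.2, 0.6, 16.2]
gripper_width: 0.309
grasp_force: 62.8
```

Emit:
move_arm(
  rows=[
    [0,0,0.06,0,0,0,-1],
  ],
)

```text
time: 18.08
tool_pos: [0.5562, 0.0026, 0.2556]
tool_rot: [0.005, 0.184, 0.983, 0.0]
contact_force: [-3.5, 0.3, 18.3]
gripper_width: 0.312
grasp_force: 63.0
```

Emit:
move_arm(
  rows=[
    [0,0,-1,0,0,0,-1],
    [0,0,-1,0,0,0,-1],
    [0,0,-0.4,0,0,0,-1],
    [0,0,0,0,0,0,-1],
    [0,0,0,0,0,0,-1],
    [0,0,0.4,0,0,0,-1],
    [0,0,0.4,0,0,0,-1],
    [0,0,0.4,0,0,0,-1],
    [0,0,0.2,0,0,0,-1],
    [0,0,0.1,0,0,0,-1],
    [0,0,0.1,0,0,0,-1],
    [0,0,0.1,0,0,0,-1],
    [0,0,0.1,0,0,0,-1],
    [0,0,0.1,0,0,0,-1],
    [0,0,0.1,0,0,0,-1],
  ],
)

```text
time: 19.33
tool_pos: [0.5548, 0.0028, 0.2558]
tool_rot: [0.002, 0.184, 0.983, 0.0]
contact_force: [-3.2, 0.4, 9.7]
gripper_width: 0.308
grasp_force: 62.0
```

Emit:
move_arm(
  rows=[
    [0,0,0.1,0,0,0,-1],
    [0,0,0.1,0,0,0,-1],
  ],
)

```text
time: 19.5
tool_pos: [0.5554, 0.0027, 0.2556]
tool_rot: [0.003, 0.184, 0.983, 0.0]
contact_force: [-3.4, 0.9, 14.2]
gripper_width: 0.313
grasp_force: 62.6
```

Emit:
move_arm(
  rows=[
    [0,0,0.1,0,0,0,-1],
  ],
)

```text
time: 19.58
tool_pos: [0.5558, 0.0027, 0.2556]
tool_rot: [0.004, 0.184, 0.983, 0.0]
contact_force: [-4.3, -0.6, 16.4]
gripper_width: 0.31
grasp_force: 62.8
```

Emit:
move_arm(
  rows=[
    [0,0,0.08,0,0,0,-1],
  ],
)

```text
time: 19.67
tool_pos: [0.556, 0.0026, 0.2556]
tool_rot: [0.004, 0.184, 0.983, 0.0]
contact_force: [-3.7, 0.0, 17.6]
gripper_width: 0.311
grasp_force: 63.0
```

Emit:
move_arm(
  rows=[
    [0,0,0.06,0,0,0,-1],
  ],
)

```text
time: 19.75
tool_pos: [0.5562, 0.0026, 0.2555]
tool_rot: [0.005, 0.184, 0.983, 0.0]
contact_force: [-4.7, 0.2, 19.0]
gripper_width: 0.307
grasp_force: 63.1
```

Emit:
move_arm(
  rows=[
    [0,0,-1,0,0,0,-1],
    [0,0,-2,0,0,0,-1],
    [0,0,-2.2,0,0,0,-1],
    [0,-1.5,0,0,0,0,-1],
    [0,-3,0,0,0,0,-1],
    [0,-3,0,0,0,0,-1],
    [0,-3,0,0,0,0,-1],
    [0,-3,0,0,0,0,-1],
    [0,-3,0,0,0,0,-1],
    [0,-3,0,0,0,0,-1],
    [0,-1.6,0,0,0,0,-1],
    [0,0,2,0,0,0,-1],
    [0,0,3,0,0,0,-1],
    [0,0,3,0,0,0,-1],
    [0,0,3,0,0,0,-1],
    [0,0,3,0,0,0,-1],
    [0,0,3,0,0,0,-1],
    [0,0,2,0,0,0,-1],
    [0,0,0,0,0,0,-1],
    [0,0,0,0,0,0,-1],
  ],
)

```text
time: 21.42
tool_pos: [0.4762, -0.193, 0.1083]
tool_rot: [-0.002, 0.184, 0.983, 0.001]
contact_force: [0.7, 0.2, -5.2]
gripper_width: 0.311
grasp_force: 60.8
```

Run:
```python
from geo import *
from plant import manip
L=[]
for n,(x,y) in(("side",(265,240)),("top",(290,170))):
    f=manip.grab_frame(n); pickle.dump(f,open(n+"6.pkl","wb")); L.append(cv2.resize(f["img"][y:y+100,x:x+66],None,fx=6,fy=6,interpolation=cv2.INTER_CUBIC))
cv2.imwrite("pics/p1.png",np.hstack(L)); s=manip.state(); print(s["time"],s["tool_pos"],s["contact_force"])
```

```text
21.5167 [ 0.47858161 -0.19442039  0.11188316] [ 1.16062671 -1.17097093 -5.80322687]
```

View pics/p1.png

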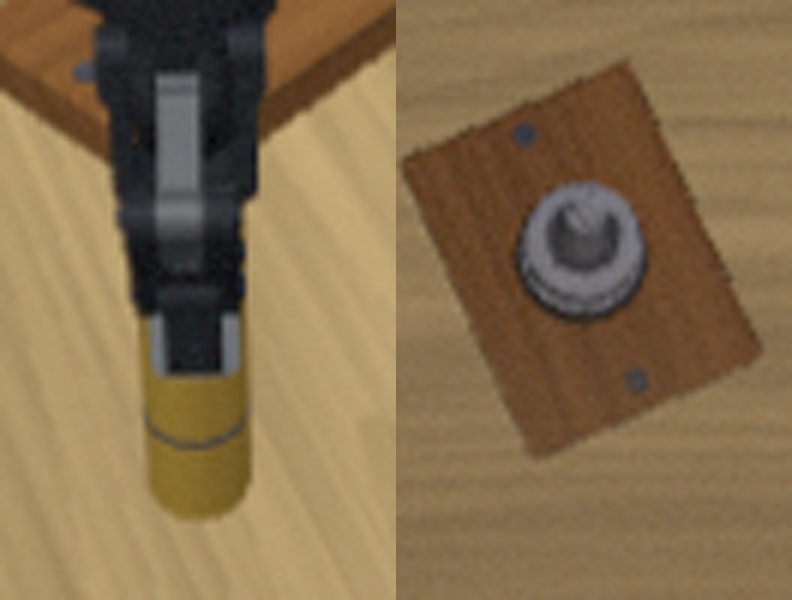

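The arbor is upright in the chuck at top (321,210) and the bar is held upright with its underside at side (298,325). I'll lower it by feel.

Emit:
move_arm(
  rows=[
    [0,0,1,0,0,0,-1],
    [0,0,0.8,0,0,0,-1],
    [0,0,0.4,0,0,0,-1],
    [0,0,0.2,0,0,0,-1],
    [0,0,0,0,0,0,-1],
    [0,0,0,0,0,0,-1],
    [0,0,0,0,0,0,-1],
    [0,0,0,0,0,0,-1],
  ],
)

```text
time: 22.18
tool_pos: [0.4778, -0.194, 0.0866]
tool_rot: [0.0, 0.184, 0.983, -0.0]
contact_force: [0.0, 0.0, -5.1]
gripper_width: 0.308
grasp_force: 60.8
```

Emit:
move_arm(
  rows=[
    [0,0,0.1,0,0,0,-1],
    [0,0,0.1,0,0,0,-1],
    [0,0,0.1,0,0,0,-1],
    [0,0,0,0,0,0,-1],
  ],
)

```text
time: 22.52
tool_pos: [0.4773, -0.1937, 0.0828]
tool_rot: [-0.0, 0.184, 0.983, 0.0]
contact_force: [0.3, -0.8, -5.9]
gripper_width: 0.311
grasp_force: 60.8
```

Emit:
move_arm(
  rows=[
    [0,0,0.1,0,0,0,-1],
    [0,0,0,0,0,0,-1],
  ],
)

```text
time: 22.68
tool_pos: [0.4773, -0.1937, 0.0819]
tool_rot: [-0.0, 0.184, 0.983, 0.0]
contact_force: [-0.6, 0.1, -6.0]
gripper_width: 0.308
grasp_force: 60.8
```

Emit:
move_arm(
  rows=[
    [0,0,0.1,0,0,0,-1],
    [0,0,0,0,0,0,-1],
  ],
)

```text
time: 22.85
tool_pos: [0.4777, -0.1939, 0.0818]
tool_rot: [0.0, 0.184, 0.983, -0.0]
contact_force: [-1.9, 1.1, -0.5]
gripper_width: 0.308
grasp_force: 61.4
```

Emit:
move_arm(
  rows=[
    [0,0,0.03,0,0,0,-1],
    [0,0,0,0,0,0,-0.3],
    [0,0,0,0,0,0,0],
    [0,0,0,0,0,0,0.3],
    [0,0,0,0,0,0,0.3],
    [0,0,0,0,0,0,0.3],
    [0,0,0,0,0,0,0.3],
  ],
)

```text
time: 23.43
tool_pos: [0.4776, -0.1939, 0.0809]
tool_rot: [0.0, 0.184, 0.983, -0.0]
contact_force: [0.3, -0.6, 0.4]
gripper_width: 0.651
grasp_force: 0.0
```

Emit:
move_arm(
  rows=[
    [0,0,-0.5,0,0,0,0.3],
    [0,0,-1,0,0,0,0.3],
    [0,0,-2,0,0,0,0.3],
    [0,0,-3,0,0,0,0.3],
    [0,0,-3,0,0,0,0.3],
    [0,0,-3,0,0,0,0.3],
    [0,0,-2,0,0,0,0.3],
    [2,0,0,0,0,0,0.3],
    [3,0,0,0,0,0,0.3],
    [3,0,0,0,0,0,0.3],
    [0,0,0,0,0,0,0.3],
    [0,0,0,0,0,0,0.3],
  ],
)

```text
time: 24.43
tool_pos: [0.4024, -0.1646, 0.2268]
tool_rot: [0.001, 0.184, 0.983, -0.0]
contact_force: [0.6, -0.8, -0.0]
gripper_width: 0.648
grasp_force: 0.0
```

Run:
```python
from geo import *
from plant import manip
L=[]
for n in("side","top"):
    f=manip.grab_frame(n); pickle.dump(f,open(n+"7.pkl","wb")); L.append(f["img"][130:350,190:470])
cv2.imwrite("pics/f1.png",cv2.resize(np.hstack(L),None,fx=1.42,fy=1.42,interpolation=cv2.INTER_CUBIC))
s=manip.state(); print(s["time"],s["tool_pos"],s["contact_force"])
S,T=[pickle.load(open(n+"7.pkl","rb")) for n in("side","top")]
h=cv2.cvtColor(S["img"],cv2.COLOR_BGR2HSV)
for y in (290,310,330):
    x=np.where((h[y,270:325,1]>140)&(h[y,270:325,0]>15))[0]+270; print(y,x.min(),x.max())
```

```text
24.5333 [ 0.4034907  -0.16522903  0.22693719] [ 0.47399115 -0.7752432   0.71164627]
290 289 306
310 291 307
330 292 308
```

View pics/f1.png

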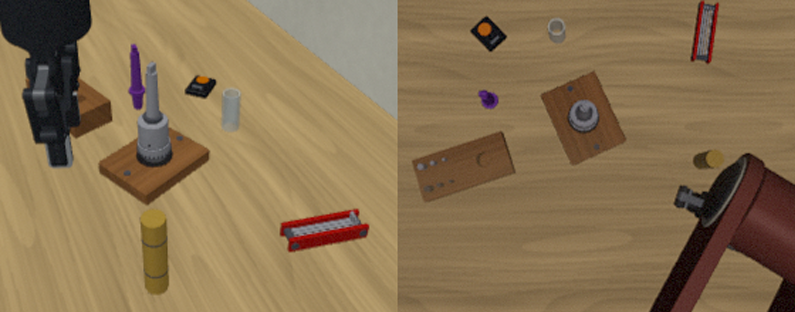

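The picture shows the arbor standing in the chuck, the bar upright and free on the bench, and the slide, hex keys and pick holder where they were. Handing in.

```bash
python3 -c "
from plant import manip; print(manip.job_done())"
```

```text
the job is handed in; nothing more can be done
None
```

I handed the job in at about 24.5 s of the 61 s allowed. The arbor is set and was tapped three times (about 22, 24 and 25 N), the third hardly sinking it. The bar is upright on the bench and nothing else looks moved. I could not measure the bore's grip (over 23 N needed) directly, and no verdict came back.

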